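Unclip the guard of a charge timer and set its stiff dial

TASK

Squeeze the two blue buttons of the clear guard on the grey charge timer together to free it, lift it off and put it in the green crate. Then set the timer by turning its stiff black dial clockwise until the yellow pointer stands at the red mark, pressing the light timer down onto the bench as you turn so that it stays where it is and does not spin. Leave the other things on the bench alone and let go of everything.

Things in the scene. Friction and masses are not known exactly. Their poses are not given: they have to be found in the camera images.
- timer_top (a point): Centre of the top face of the loose grey charge timer with a black band and white face (120 x 120 mm, face 60 mm above the bench, about 0.4 kg); z up. The dial stands here. Two black lips, 10 mm high, 35 to 43 mm out along +y and -y, hold the guard's hooks; 8 mm ribs at 31 to 36 mm along +x and -x locate it. It is light and slides and spins easily on the bench unless pressed down.
- timer_front (a point): Middle of the timer's front (-x) top edge, 60 mm from its axis: shows whether the timer has turned or shifted.
- red_mark (a point): The red mark on the timer's white face, 12 x 12 mm, 51.5 mm from the dial's axis along the timer's +y axis. Four narrow black marks stand at 45 degree steps from it, the first (dial at 0) towards the timer's -x.
- dial_grip (a point): Point on the dial's axis 33 mm above the timer's face. Black dial: round flange, diameter 44 mm, 6 to 14 mm above the face; on it a bar grip 40 mm long along this point's x, 18 mm thick along its y, from 14 to 46 mm above the face, a yellow pointer line on its -x half. Grip it across the 18 mm; fingertips may rest on the flange.
- dial (a joint): Dial angle relative to the timer, rad: 0 with the pointer at the first mark (timer's -x), grows clockwise seen from above, 1.571 at the red mark (timer's +y), stop at 3.14. Starts at 0.1 to 0.5. Stiff (0.25 N m) and stays where left; the timer spins with it unless pressed down with some 10 to 15 N while turning.
- guard_mid (a point): Centre between the buttons of the loose clear guard: a cap open below, 60 mm (x) by 54 mm (y), 53 mm high, 70 g, standing over the dial, axes along the timer's. The point is 36 mm above its lower edge. Blue buttons on its +y and -y sides, 22 mm wide, 24 mm high, outer faces 68 mm apart; squeezed to 57 mm apart (7 N) the hooks are free and it lifts straight up.
- catch_left (a joint): How far the guard's +y button is pressed in, m: 0 out (hooked), 0.0055 fully in (free). It springs out when let go.
- catch_right (a joint): The same for the -y button.
- crate_in (a point): Centre of the inner floor of the green crate, 5 mm above the bench. The crate is fixed, open on top, inside 210 mm along its x by 190 mm along its y, 60 mm high, walls 5 mm. Its z axis points up.
- charger: Bystander: black battery charger with a pack on it, 110 x 160 x 95 mm; origin at the centre of its underside.
- spray_can: Bystander: spray can, diameter 66 mm, 190 mm high, standing; origin at the centre of its underside.
- white_bottle: Bystander: white bottle with red cap, diameter 76 mm, 200 mm high, standing; origin at the centre of its underside.

How it is judged:
By the outcome, as a careful person would: the job done as asked, in the order asked, and still so for the second after the job is handed in, with the robot touching nothing.
It also fails if it takes over 67 s, if anything falls off the work surface, if the arm or the gripper's body presses on something with over 40 N, if the wrist force passes 120 N, or if a joint passes its speed limit or range.

ROBOT

A 6-joint arm with a two-finger parallel gripper is mounted at the origin on the work surface. World frame = base frame: x ahead of the robot, y to its left, z up, the work surface at z = 0. Lengths are in m, angles in rad, forces in N, time in s.
With the tool pointing down it reaches from about 0.35 to 0.775 m from the base axis. Payload 5.5 kg.
Tool frame: the origin (TCP) lies between the finger pads; the fingertips stand 19 mm ahead of it and the grasp point (between the pads) is the TCP (env.tcp_to_tips is the distance from the TCP to the fingertips, in m); z points along the fingers, y is the direction in which the jaws open and shut (so a half turn about z gives the same grasp; the last joint's range is limited). The gripper opens to 85 mm and grips with 20 to 120 N. Pads are 22 mm wide; open, the fingers measure 114 mm over their backs; the gripper's body (76 mm by 85 mm) begins 54 mm behind the grasp point. The pads swing forward as they close: fully open they stand 13 mm farther back than shut.
Start: joints at [-1.333, 0.313, 0.046, 1.304, 0, 1.431], TCP at [0.212, -0.534, 0.25] pointing down, gripper open.
Joint ranges: [-2.76, 2.76], [-0.86, 1.69], [-1.03, 1.26], [-2.2, 2.34], [-1.47, 1.5], [-3.14, 3.14]. Speed limits (rad/s): [2.57, 2.57, 3.14, 3.14, 3.14, 3.14].

INTERFACE

Orientations are given as a unit quaternion [w, x, y, z].
In Python, from workcell import env, eyes, job gives the robot as it stands. The module is installed in compiled form; this text tells all that it offers.
- The arm moves only by the tool move_arm, never from a script. Its argument "commands" is a list of rows, each a list of 3 entries, a list of its own where there are three numbers: the shift along the world's x, y, z as a fraction of full scale, then the turn, a rotation vector about the world's x, y, z as a fraction of full scale, then the gripper command: -1 is shut, 1 is fully open, values between are in proportion. In form: [[[x, y, z], [wx, wy, wz], gripper], ...]. A call has 1 to 5 rows; each row shifts and turns the commanded pose from where the row before left it; what a row does not reach is not made up. Full scale, the value 1, is 0.04 m for a shift and 8 degrees for a turn. A row lasts 1/10 s, in which the tool goes at most 50 mm and 8.59 degrees, less where a joint would pass 70% of its speed; a pose out of reach is approached as far as the arm can. A call with a number of a shift or a turn outside -1 to 1 is refused whole. A call with a gripper value outside its range is refused whole. The fingers move at their own pace and stop on an object; "newtons" is the grip in N (left out, the last holds). Time passes only in rows, so rows that do not move let the fingers close. It gives the time, the measured TCP pose, the force and the opening at its end, in the units of the state.
- env.get_state(): the state, without advancing time (a new reading comes with each control period).
- eyes.read_camera(name): name is "side" or "top" or "wrist"; returns a dict with "frame" (480x640x3 uint8, red, green, blue), "mtx" (3x3 intrinsics, pixels), "camera_from_world" (4x4, takes a point from world to camera coordinates); the wrist camera has in their place "mount" (4x4, takes a point from camera to tool coordinates, whose origin is the TCP and whose axes are the flange's). Camera axes: x right, y down, z forward; pixel columns grow to the right and rows downward; lengths in m; the calibration is good to about 2 mm. A picture is of the moment at which its call begins: read the wrist's pose just before it. There is no depth.
- job.hand_in(): hands the job in, once; it reports no verdict.
The state is a dict: "clock": time; "joint_pos": joint angles; "qvel": joint speeds; "tau": joint torques, N m; "tcp_pos": TCP position; "orientation": TCP orientation; "wrist_force": force on the tool from outside, world axes, zero at the start; "ft_torque": the same for the moment, N m; "finger_gap": finger opening in m.
Only numpy, scipy, OpenCV 4.12 (cv2) and the standard library are available. Lean on these libraries where they do the work, as an engineer would, in place of code of your own. Each camera call takes 0.05 s, during which the arm holds its last target.

## Working session

There is one attempt and no reset: what is moved stays moved. The work goes in short steps, Python scripts to look and compute and a tool call to move; the robot and the scene stay as the last step left them, time stands still between calls to the robot, and variables do not carry over. Pictures are saved under pics/ and viewed, and the job is handed in when it is done.

Besides the shell and the picture viewer there is one more tool, called by a JSON object that holds its "method" and its "body". move_arm: Moves the arm, as the interface text tells. Its arguments: {"type":"object","properties":{"commands":{"type":"array","items":{"type":"array"}},"newtons":{"type":"number"}},"required":["commands"]}

```bash
mkdir -p pics; cat > h.py <<'E'
import numpy as np, cv2
from workcell import env, eyes, job
from scipy.spatial.transform import Rotation as R
def snap(name,fn):
    s=env.get_state()
    c=eyes.read_camera(name)
    cv2.imwrite('pics/'+fn+'.png',c['frame'][:,:,::-1])
    if name=='wrist':
        q=np.array(s['orientation']); T=np.eye(4); T[:3,:3]=R.from_quat(q[[1,2,3,0]]).as_matrix(); T[:3,3]=s['tcp_pos']
        wc=T@c['mount']; cw=np.linalg.inv(wc)
    else: cw=np.array(c['camera_from_world'])
    np.savez('pics/'+fn+'.npz',K=c['mtx'],cw=cw,f=c['frame'])
    return c['frame'],np.array(c['mtx']),cw
def load(fn):
    d=np.load('pics/'+fn+'.npz'); return d['f'],d['K'],d['cw']
def ray(K,cw,u,v):
    wc=np.linalg.inv(cw); d=wc[:3,:3]@np.linalg.solve(K,[u,v,1.]); return wc[:3,3],d
def onz(K,cw,u,v,z):
    o,d=ray(K,cw,u,v); return o+d*(z-o[2])/d[2]
def proj(K,cw,p):
    c=cw[:3,:3]@np.array(p)+cw[:3,3]; u=K@c; return u[:2]/u[2]
E
python3 - <<'E'
from h import *
for n in ['side','top','wrist']: snap(n,n+'0')
s=env.get_state()
for k in s: print(k,np.round(s[k],3))
print(env.tcp_to_tips)
E
```

```text
clock 0.15
joint_pos [-1.333  0.314  0.045  1.304  0.     1.431]
qvel [-0.001 -0.002  0.003  0.001 -0.001  0.001]
tau [ 2.0000e-03 -4.8106e+01  2.9882e+01  1.4000e-02 -0.0000e+00  0.0000e+00]
tcp_pos [ 0.212 -0.534  0.25 ]
orientation [-0.001  0.982  0.188 -0.   ]
wrist_force [ 0.216 -0.389 -0.558]
ft_torque [-0.043  0.023 -0.024]
finger_gap 0.086
0.019
```

View pics/top0.png

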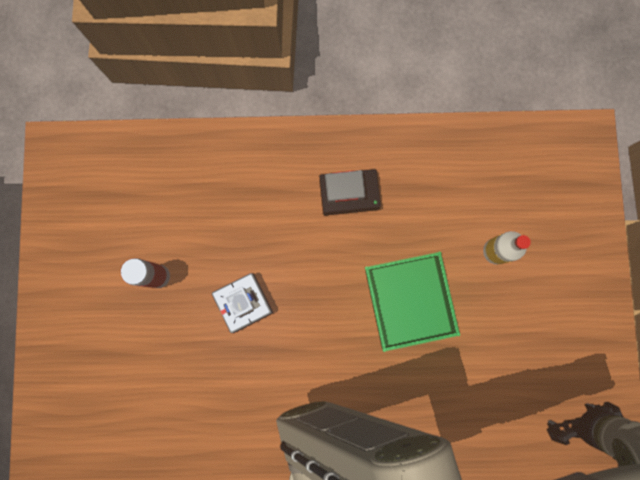

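View pics/side0.png

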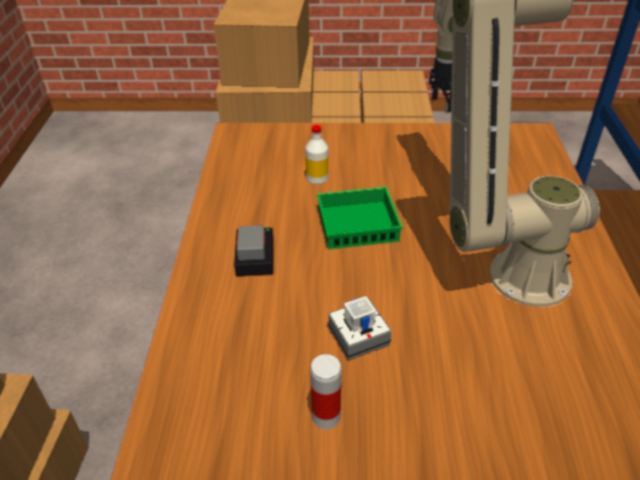

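View pics/wrist0.png

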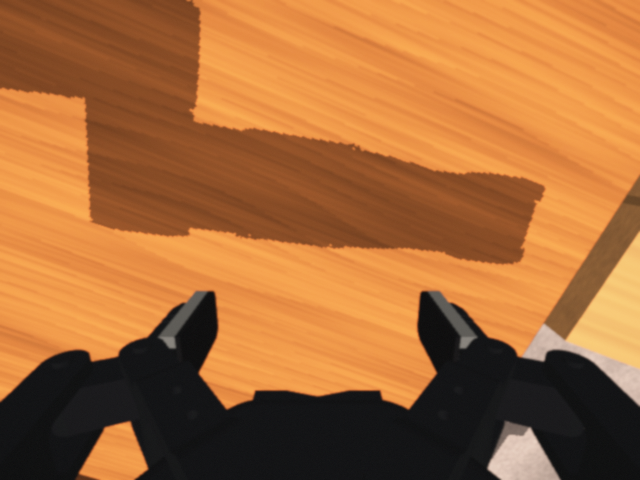

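Top view: the timer is at about (242,303) with its red mark at about (226,311), and the crate is at about (411,301). The side view shows the timer at (360,325), with a blue button facing the camera at (366,322).

```bash
python3 - <<'E'
from h import *
f,K,cw=load('top0')
print('cam',np.linalg.inv(cw)[:3,3])
hsv=cv2.cvtColor(f,cv2.COLOR_RGB2HSV)
# white face
sub=np.zeros(f.shape[:2],np.uint8); sub[255:350,195:290]=1
notwood=((hsv[...,1]<70)&(sub>0)).astype(np.uint8)
notwood=cv2.morphologyEx(notwood,cv2.MORPH_CLOSE,np.ones((5,5)))
cs,_=cv2.findContours(notwood,0,2); c=max(cs,key=cv2.contourArea)
r=cv2.minAreaRect(c); print(r)
b=cv2.boxPoints(r)
for p in b: print(p,onz(K,cw,*p,0.06).round(4))
print('ctr',onz(K,cw,*r[0],.06))
red=((hsv[...,0]<8)|(hsv[...,0]>172))&(hsv[...,1]>110)&(sub>0)&(hsv[...,2]>120)
n,l,st,ce=cv2.connectedComponentsWithStats(red.astype(np.uint8))
for i in range(1,n):
  if st[i,4]>5: print('red',st[i],ce[i],onz(K,cw,*ce[i],.06))
g=((hsv[...,0]>45)&(hsv[...,0]<80)&(hsv[...,1]>120)).astype(np.uint8)
cs,_=cv2.findContours(g,0,2); c=max(cs,key=cv2.contourArea); r=cv2.minAreaRect(c)
print(r); 
for p in cv2.boxPoints(r): print(p,onz(K,cw,*p,.06).round(4))
print(onz(K,cw,*r[0],.06))
cv2.imwrite('pics/topz.png',cv2.resize(f[255:350,190:300,::-1],None,fx=6,fy=6,interpolation=cv2.INTER_CUBIC))
E
```

```text
cam [0.46151128 0.00845647 1.42332404]
((241.30003356933594, 302.60003662109375), (45.16857147216797, 46.51021194458008), 63.43495178222656)
[210.40002 292.80002] [0.5141 0.3053 0.06  ]
[252.00003 272.00003] [0.5664 0.1951 0.06  ]
[272.20004 312.40005] [0.4586 0.1429 0.06  ]
[230.60004 333.20004] [0.4073 0.2524 0.06  ]
ctr [0.48631149 0.22397725 0.06      ]
red [220 310   6   4  17] [222.64705882 311.35294118] [0.46466081 0.2731042  0.06      ]
((411.71173095703125, 300.9529724121094), (75.27486419677734, 62.15056610107422), 77.47119140625)
[373.21173 270.95297] [ 0.5611 -0.1269  0.06  ]
[433.88232 257.4706 ] [ 0.5931 -0.2903  0.06  ]
[450.21173 330.95297] [ 0.3982 -0.3234  0.06  ]
[389.54114 344.43533] [ 0.3675 -0.1626  0.06  ]
[ 0.47914952 -0.22578663  0.06      ]
```

View pics/topz.png

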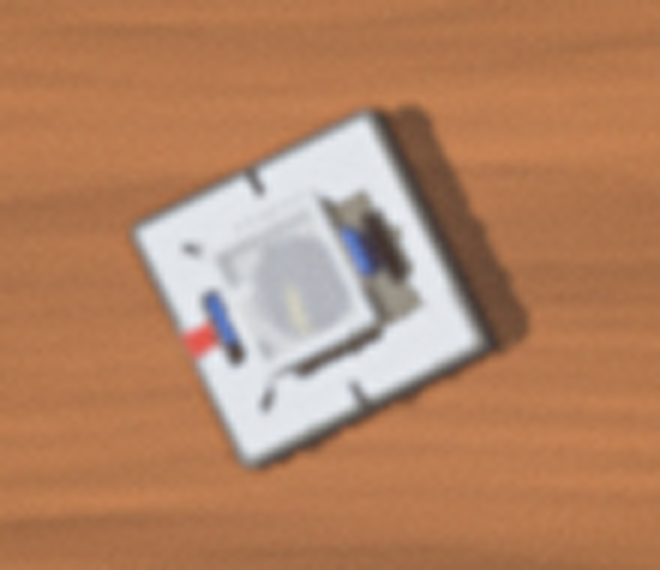

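{"method": "move_arm", "body": {"commands": [[[0.2,0.7,0],[0,0,1],1],[[0.3,0.85,0],[0,0,1],1],[[0.3,0.85,0],[0,0,1],1],[[0.3,0.85,0],[0,0,1],1],[[0.3,0.85,0],[0,0,1],1]]}}

```text
clock: 0.65
tcp_pos: [0.2682, -0.369, 0.25]
orientation: [-0.0, 0.857, 0.515, 0.0]
wrist_force: [0.9, -0.9, -0.6]
finger_gap: 0.0855
```

{"method": "move_arm", "body": {"commands": [[[0.3,0.85,0],[0,0,1],1],[[0.3,0.85,0],[0,0,1],1],[[0.3,0.85,0],[0,0,1],1],[[0.3,0.85,0],[0,0,1],1],[[0.3,0.85,0],[0,0,1],1]]}}

```text
clock: 1.15
tcp_pos: [0.3282, -0.199, 0.2502]
orientation: [0.0, 0.63, 0.777, 0.0]
wrist_force: [0.4, 1.1, 0.2]
finger_gap: 0.0857
```

{"method": "move_arm", "body": {"commands": [[[0.3,0.85,0],[0,0,1],1],[[0.3,0.85,0],[0,0,1],1],[[0.3,0.85,0],[0,0,1],1],[[0.3,0.85,0],[0,0,1],1],[[0.3,0.85,0],[0,0,1],1]]}}

```text
clock: 1.65
tcp_pos: [0.3882, -0.029, 0.2503]
orientation: [0.0, 0.326, 0.945, 0.0]
wrist_force: [0.5, -0.8, -0.6]
finger_gap: 0.0855
```

{"method": "move_arm", "body": {"commands": [[[0.3,0.85,0],[0,0,1],1],[[0.3,0.85,0],[0,0,1],1],[[0.3,0.85,0],[0,0,1],1],[[0.3,0.85,0],[0,0,1],1],[[0.3,0.7,0],[0,0,1],1]]}}

```text
clock: 2.15
tcp_pos: [0.4481, 0.1354, 0.2501]
orientation: [-0.0, -0.018, 1.0, 0.0]
wrist_force: [0.4, -0.5, -0.5]
finger_gap: 0.0854
```

{"method": "move_arm", "body": {"commands": [[[0.3,0.7,0],[0,0,1],1],[[0.3,0.7,0],[0,0,1],1],[[0.3,0.7,0],[0,0,0.95],1],[[0,0,0],[0,0,0],1]]}}

```text
clock: 2.55
tcp_pos: [0.485, 0.2202, 0.2496]
orientation: [0.0, -0.221, 0.975, 0.0]
wrist_force: [-0.0, -0.1, -0.5]
finger_gap: 0.0854
```

```bash
python3 - <<'E'
from h import *
snap('wrist','w1'); s=env.get_state(); print(s['tcp_pos'],s['orientation'],s['joint_pos'])
c=eyes.read_camera('wrist'); print(np.round(c['mount'],3),c['mtx'])
E
```

```text
[0.48413741 0.21869606 0.2495479 ] [-5.85820894e-04 -2.19335835e-01  9.75649244e-01 -1.07864646e-05] [ 2.73099060e-01  2.29323929e-01 -6.81729113e-02  1.27447067e+00
  3.93135563e-05 -1.69168393e-01]
[[ 0.    -0.962 -0.274  0.072]
 [ 1.     0.     0.     0.001]
 [ 0.    -0.274  0.962 -0.124]
 [ 0.     0.     0.     1.   ]] [[337.61870191   0.         317.23266565]
 [  0.         337.61870191 236.55998946]
 [  0.           0.           1.        ]]
```

View pics/w1.png

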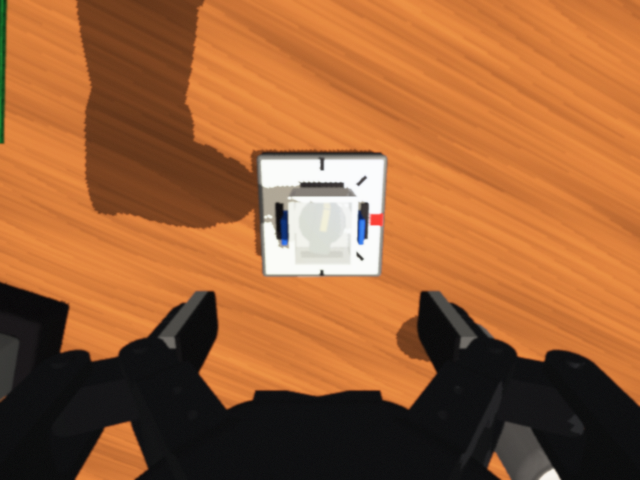

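The wrist view shows the timer aligned with the gripper: corners at about (258,155), (386,155), (383,275) and (264,275), red mark at (376,220). I'll refine these.

```bash
cat >> h.py <<'E'
def face(fn,box,z=.06):
    f,K,cw=load(fn); x0,y0,x1,y1=box
    hsv=cv2.cvtColor(f,cv2.COLOR_RGB2HSV); sub=np.zeros(f.shape[:2],bool); sub[y0:y1,x0:x1]=1
    m=((hsv[...,1]<60)&(hsv[...,2]>170)&sub).astype(np.uint8)
    red=((hsv[...,0]<8)|(hsv[...,0]>172))&(hsv[...,1]>170)&sub&(hsv[...,2]>150)
    m[red]=1
    cs,_=cv2.findContours(m,0,2); c=cv2.convexHull(max(cs,key=cv2.contourArea))[:,0]
    # cast hull to plane, then min rect in mm
    P=np.array([onz(K,cw,*p,z)[:2] for p in c])
    r=cv2.minAreaRect((P*1000).astype(np.float32))
    print('face ctr',np.round(r[0],1),'size',np.round(r[1],1),'ang',round(r[2],2), 'mod90',round(r[2]%90,2))
    n,l,st,ce=cv2.connectedComponentsWithStats(red.astype(np.uint8)); i=1+np.argmax(st[1:,4])
    q=onz(K,cw,*ce[i],z); v=q[:2]*1000-r[0]; print('red',q.round(4),'dir',np.degrees(np.arctan2(v[1],v[0]))-90,np.hypot(*v))
    return r,q
E
python3 - <<'E'
from h import *
face('w1',(240,140,400,290))
f,K,cw=load('w1')
hsv=cv2.cvtColor(f,cv2.COLOR_RGB2HSV)
b=(hsv[...,0]>105)&(hsv[...,0]<130)&(hsv[...,1]>140)&(hsv[...,2]>60)
n,l,st,ce=cv2.connectedComponentsWithStats(b.astype(np.uint8))
for i in range(1,n):
  if st[i,4]>15: print('blue',st[i],ce[i],onz(K,cw,*ce[i],.1))
cv2.imwrite('pics/w1z.png',cv2.resize(f[140:290,240:400,::-1],None,fx=4,fy=4,interpolation=cv2.INTER_CUBIC))
f,K,cw=load('top0'); print('can',onz(K,cw,133,272,.19)); print('charger',[onz(K,cw,*p,.05) for p in((321,214),(381,210))])
E
```

```text
face ctr [483.1 225.1] size [112.9 113.7] ang 25.57 mod90 25.57
red [0.4613 0.272  0.06  ] dir 24.90749599006746 51.77822300439804
blue [280 211   7  34 181] [283.64640884 228.1878453 ] [0.49616648 0.19514597 0.1       ]
blue [358 212   8  32 187] [361.00534759 228.64171123] [0.46857323 0.25375309 0.1       ]
can [0.56357263 0.4623059  0.19      ]
charger [array([0.72010905, 0.00819866, 0.05      ]), array([ 0.72717065, -0.15507347,  0.05      ])]
```

View pics/w1z.png

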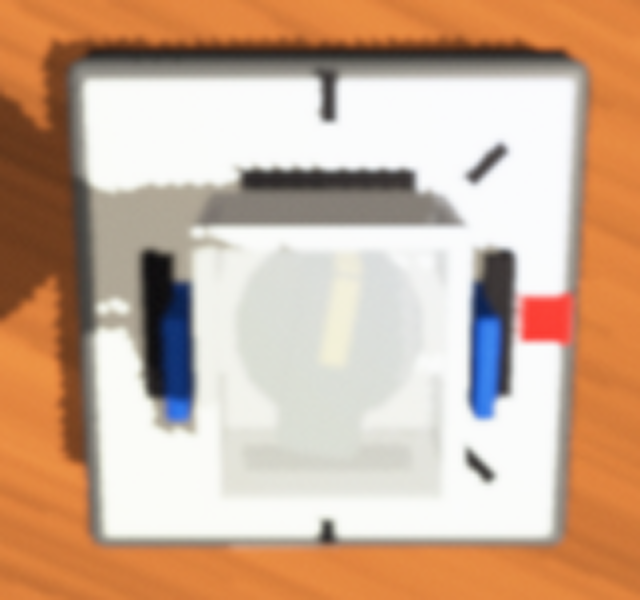

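{"method": "move_arm", "body": {"commands": [[[0,0.14,-0.9],[0,0,0],1],[[0,0,-0.9],[0,0,0],1],[[0,0,-0.7],[0,0,0],1],[[0,0,0],[0,0,0],1]], "newtons": 25}}

```text
clock: 3.05
tcp_pos: [0.4807, 0.2211, 0.1466]
orientation: [-0.004, -0.217, 0.976, -0.0]
wrist_force: [-0.4, -0.3, 0.2]
finger_gap: 0.0857
```

```bash
python3 - <<'E'
from h import *
snap('wrist','w2'); s=env.get_state(); print(s['tcp_pos'],s['orientation'],s['wrist_force'])
E
```

```text
[0.48218727 0.22164768 0.14904313] [-2.31470704e-03 -2.17484560e-01  9.76060999e-01 -1.86477344e-04] [0.65786807 0.02322405 0.37480091]
```

View pics/w2.png

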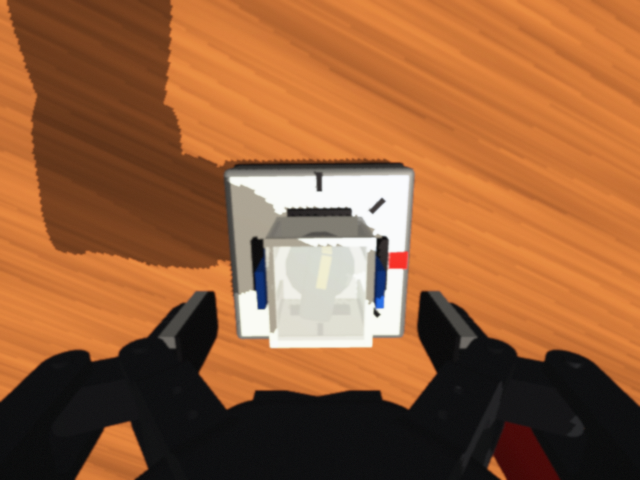

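```bash
python3 - <<'E'
from h import *
s=env.get_state(); print(s['tcp_pos'],s['qvel'])
snap('wrist','w3');face('w3',(210,150,425,345))
s=env.get_state(); print(s['tcp_pos'],s['orientation'])
E
```

```text
[0.48218727 0.22164768 0.14904313] [ 0.00404611 -0.02723321  0.07040529  0.02073968  0.00033064 -0.00184515]
face ctr [486.6 226.8] size [121.6 112.9] ang 25.52 mod90 25.52
red [0.461 0.272 0.06 ] dir 29.554988287499597 51.902572175926636
[0.48368105 0.22219988 0.15075118] [-5.28166112e-04 -2.17648499e-01  9.76027074e-01 -5.20182416e-05]
```

{"method": "move_arm", "body": {"commands": [[[0,0.08,-0.6],[0,0,0],1],[[0,0,-0.5],[0,0,0],1],[[0,0,-0.25],[0,0,0],1],[[0,0,0],[0,0,0],1],[[0,0,0],[0,0,0],1]], "newtons": 25}}

```text
clock: 3.65
tcp_pos: [0.485, 0.2264, 0.0977]
orientation: [0.001, -0.218, 0.976, 0.0]
wrist_force: [0.1, -0.1, -0.3]
finger_gap: 0.0855
```

```bash
python3 - <<'E'
from h import *
snap('wrist','w4'); snap('side','s4');s=env.get_state(); print(s['tcp_pos'],s['orientation'],s['wrist_force'])
f=load('s4')[0]; cv2.imwrite('pics/s4z.png',cv2.resize(f[250:370,290:450,::-1],None,fx=4,fy=4,interpolation=cv2.INTER_CUBIC))
E
```

```text
[0.48518668 0.22652878 0.09785535] [ 1.26244784e-03 -2.18420783e-01  9.75853857e-01  1.31711158e-04] [-0.26737618  0.26029587 -0.73346421]
```

View pics/w4.png

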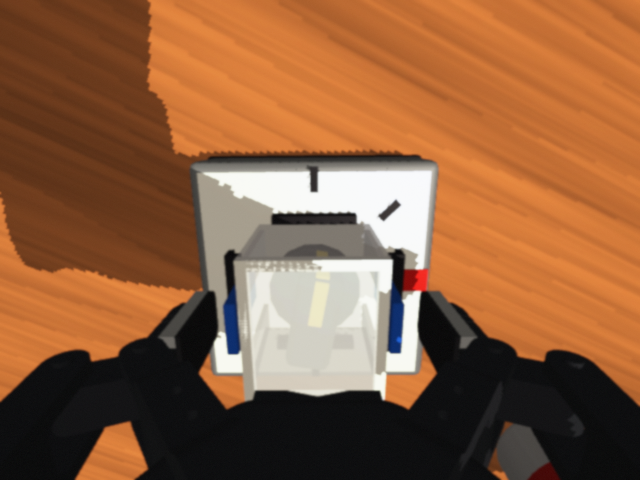

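View pics/s4z.png

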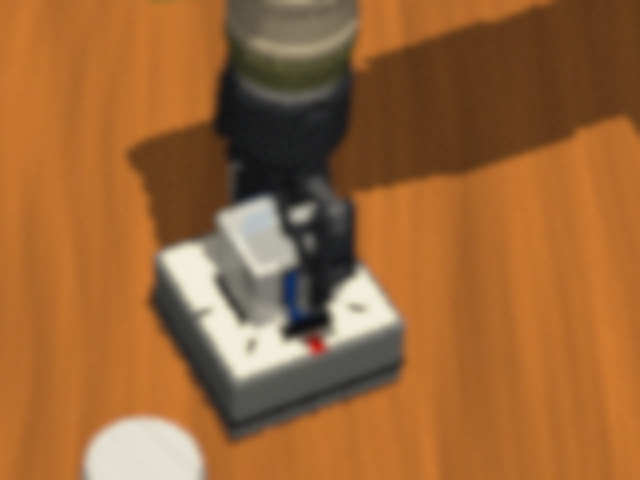

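```bash
python3 - <<'E'
from h import *
f,K,cw=load('w4'); face('w4',(185,155,440,380))
for c in [(.4832,.2255),(.485,.2264)]:
  for s in (1,-1):
    y=np.array([-np.sin(np.radians(25.5)),np.cos(np.radians(25.5))]);x=np.array([y[1],-y[0]])
    p=np.array(c)+s*.034*y
    print(c,s,[proj(K,cw,[*(p+a*x),z]).round(0) for a,z in((.011,.108),(-.011,.108),(.011,.084),(-.011,.084))])
hsv=cv2.cvtColor(f,cv2.COLOR_RGB2HSV)
b=(hsv[...,0]>105)&(hsv[...,0]<130)&(hsv[...,1]>140)&(hsv[...,2]>50)
n,l,st,ce=cv2.connectedComponentsWithStats(b.astype(np.uint8))
for i in range(1,n):
  if st[i,4]>15: print('blue',st[i],ce[i])
f,K,cw=load('s4')
print([proj(K,cw,[*np.array([.4832,.2255])+.034*y+a*x,z]) for a,z in((.011,.108),(-.011,.108),(.011,.084),(-.011,.084))], 'crop: (u-290)*4,(v-250)*4')
E
```

```text
face ctr [502.5 242.4] size [72.2 97. ] ang 25.39 mod90 25.39
red [0.4602 0.2745 0.06  ] dir 52.82605617803418 53.13628517094179
(0.4832, 0.2255) 1 [array([403., 355.]), array([407., 304.]), array([390., 323.]), array([393., 278.])]
(0.4832, 0.2255) -1 [array([229., 356.]), array([224., 304.]), array([242., 323.]), array([238., 279.])]
(0.485, 0.2264) 1 [array([403., 359.]), array([407., 309.]), array([390., 327.]), array([393., 283.])]
(0.485, 0.2264) -1 [array([229., 360.]), array([224., 309.]), array([242., 327.]), array([239., 283.])]
blue [389 283  14  70 695] [395.30071942 321.07625899]
blue [224 287  15  66 651] [231.23963134 322.9047619 ]
[array([363.19948824, 318.94159346]), array([371.31264918, 316.08273932]), array([362.86277684, 325.52119564]), array([370.89142118, 322.66472649])] crop: (u-290)*4,(v-250)*4
```

{"method": "move_arm", "body": {"commands": [[[-0.06,-0.03,-0.1],[0,0,0],1],[[0,0,0],[0,0,0],0.6],[[0,0,0],[0,0,0],0.3],[[0,0,0],[0,0,0],-1],[[0,0,0],[0,0,0],-1]], "newtons": 25}}

```text
clock: 4.25
tcp_pos: [0.482, 0.2251, 0.0935]
orientation: [0.001, -0.219, 0.976, -0.0]
wrist_force: [-2.8, -2.0, 8.4]
finger_gap: 0.0553
```

{"method": "move_arm", "body": {"commands": [[[0,0,0],[0,0,0],-1],[[0,0,0],[0,0,0],-1],[[0,0,0],[0,0,0],-1]]}}

```text
clock: 4.55
tcp_pos: [0.4819, 0.2251, 0.0935]
orientation: [0.001, -0.219, 0.976, -0.0]
wrist_force: [-1.8, -2.2, 7.7]
finger_gap: 0.0555
```

```bash
python3 - <<'E'
from h import *
snap('wrist','w5');s=env.get_state(); print(s['tcp_pos'],s['orientation'],s['wrist_force'],s['finger_gap'])
E
```

```text
[0.4819635  0.22507241 0.09348824] [ 5.26613992e-04 -2.18536125e-01  9.75828713e-01 -9.09317613e-05] [-1.98577091 -0.98418934  8.15339847] 0.05528047057888013
```

View pics/w5.png

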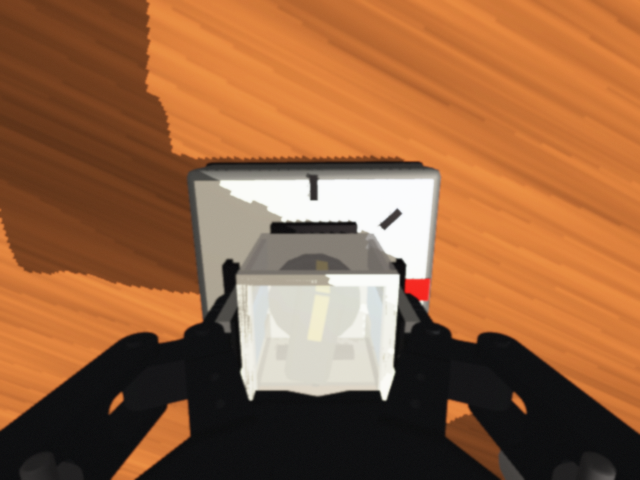

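Both buttons are pressed, with the gap at 55.5 mm. Lifting slowly now.

{"method": "move_arm", "body": {"commands": [[[0,0,0.15],[0,0,0],-1],[[0,0,0.3],[0,0,0],-1],[[0,0,0.4],[0,0,0],-1],[[0,0,0.4],[0,0,0],-1],[[0,0,0.4],[0,0,0],-1]]}}

```text
clock: 5.1
tcp_pos: [0.4817, 0.2252, 0.1596]
orientation: [0.0, -0.219, 0.976, 0.0]
wrist_force: [-0.0, 0.0, -0.9]
finger_gap: 0.0553
```

{"method": "move_arm", "body": {"commands": [[[0,0,0.6],[0,0,0],-1],[[0,0,0.8],[0,0,0],-1],[[0,0,0],[0,0,0],-1]]}}

```text
clock: 5.4
tcp_pos: [0.4841, 0.2259, 0.2194]
orientation: [0.004, -0.219, 0.976, 0.0]
wrist_force: [0.2, 1.0, -0.5]
finger_gap: 0.0554
```

```bash
python3 - <<'E'
from h import *
snap('wrist','w6');s=env.get_state(); print(s['tcp_pos'],s['orientation'],s['wrist_force'],s['finger_gap'])
E
```

```text
[0.48327365 0.22563151 0.21728395] [ 2.71044110e-03 -2.18568136e-01  9.75817893e-01  2.50645689e-04] [ 0.09249908 -0.30228092 -1.78539571] 0.055253546387639386
```

View pics/w6.png

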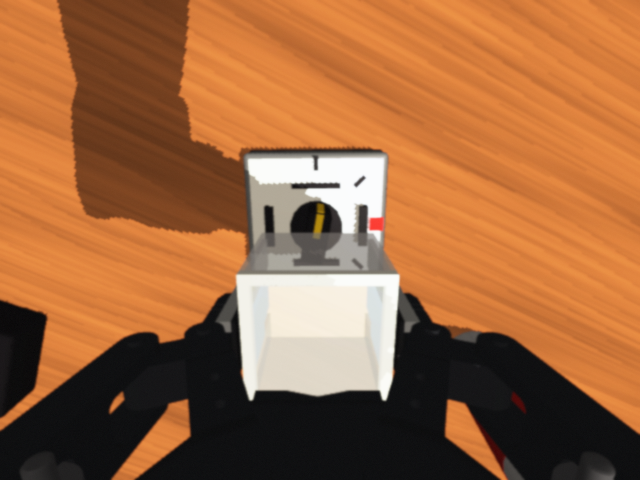

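The guard is off and held. The timer is visible below, with its pointer at (319,218). Next I'll carry the guard to the crate.

{"method": "move_arm", "body": {"commands": [[[0,-0.5,0],[0,0,0],-1],[[0,-0.9,0],[0,0,0],-1],[[0,-0.95,0],[0,0,0],-1],[[0,-0.95,0],[0,0,0],-1],[[0,-0.95,0],[0,0,0],-1]]}}

```text
clock: 5.95
tcp_pos: [0.4809, 0.0539, 0.2135]
orientation: [-0.001, -0.219, 0.976, 0.0]
wrist_force: [0.8, 1.2, 0.4]
finger_gap: 0.0555
```

{"method": "move_arm", "body": {"commands": [[[0,-0.95,0],[0,0,0],-1],[[0,-0.95,0],[0,0,0],-1],[[0,-0.95,0],[0,0,0],-1],[[0,-0.95,0],[0,0,0],-1],[[0,-0.95,0],[0,0,0],-1]]}}

```text
clock: 6.45
tcp_pos: [0.4809, -0.1362, 0.2135]
orientation: [-0.001, -0.218, 0.976, 0.001]
wrist_force: [0.9, -0.1, -0.3]
finger_gap: 0.0554
```

{"method": "move_arm", "body": {"commands": [[[0,-0.95,0],[0,0,0],-1],[[0,-0.8,0],[0,0,0],-1],[[0,-0.5,0],[0,0,0],-1],[[0,0,-0.3],[0,0,0],-1],[[0,0,-0.6],[0,0,0],-1]]}}

```text
clock: 6.95
tcp_pos: [0.4822, -0.2255, 0.1782]
orientation: [0.001, -0.218, 0.976, -0.0]
wrist_force: [-0.0, 0.7, -0.6]
finger_gap: 0.0557
```

```bash
python3 - <<'E'
from h import *
snap('wrist','w7');snap('top','t7');s=env.get_state(); print(s['tcp_pos'],s['orientation'],s['wrist_force'],s['finger_gap'])
E
```

```text
[ 0.47919997 -0.222765    0.17433589] [-0.00258134 -0.21856677  0.97581402  0.00298189] [-1.228735    0.79498917 -0.58948844] 0.05565561758778081
```

View pics/w7.png

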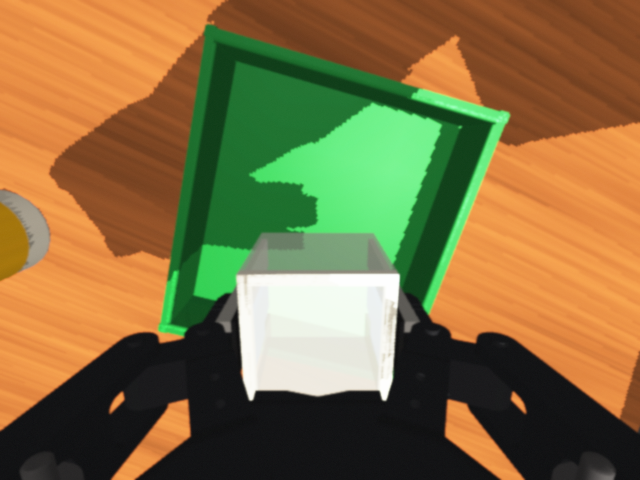

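```bash
python3 - <<'E'
from h import *
f,K,cw=load('w7')
for p in ((210,30),(508,116),(162,330)): print(onz(K,cw,*p,.06).round(3))
a=[onz(K,cw,*p,.06) for p in ((508,116),(162,330))]; print(sum(a)/2)
E
```

```text
[ 0.385 -0.346  0.06 ]
[ 0.348 -0.145  0.06 ]
[ 0.605 -0.306  0.06 ]
[ 0.47649188 -0.22592626  0.06      ]
```

{"method": "move_arm", "body": {"commands": [[[0,0,-0.8],[0,0,0],-1],[[0,0,-0.8],[0,0,0],-1],[[0,0,-0.8],[0,0,0],-1],[[0,0,-0.5],[0,0,0],-1],[[0,0,-0.3],[0,0,0],-1]]}}

```text
clock: 7.55
tcp_pos: [0.4806, -0.2232, 0.0486]
orientation: [-0.001, -0.219, 0.976, 0.001]
wrist_force: [-1.0, 0.2, -0.2]
finger_gap: 0.0552
```

{"method": "move_arm", "body": {"commands": [[[0,0,-0.1],[0,0,0],-1],[[0,0,0],[0,0,0],-1],[[0,0,0],[0,0,0],-1]]}}

```text
clock: 7.85
tcp_pos: [0.4825, -0.2252, 0.0475]
orientation: [0.001, -0.219, 0.976, -0.001]
wrist_force: [0.6, -0.2, -0.8]
finger_gap: 0.0552
```

{"method": "move_arm", "body": {"commands": [[[0,0,-0.1],[0,0,0],-1],[[0,0,-0.07],[0,0,0],-1],[[0,0,0],[0,0,0],-1]]}}

```text
clock: 8.15
tcp_pos: [0.4816, -0.2248, 0.0394]
orientation: [-0.0, -0.218, 0.976, 0.0]
wrist_force: [-0.6, -0.3, -0.8]
finger_gap: 0.0552
```

{"method": "move_arm", "body": {"commands": [[[0,0,0],[0,0,0],0.5],[[0,0,0],[0,0,0],1],[[0,0,0],[0,0,0],1],[[0,0,0],[0,0,0],1]]}}

```text
clock: 8.55
tcp_pos: [0.4818, -0.225, 0.0397]
orientation: [0.0, -0.219, 0.976, -0.0]
wrist_force: [-0.2, 0.8, -0.0]
finger_gap: 0.0854
```

{"method": "move_arm", "body": {"commands": [[[0,0,0.3],[0,0,0],1],[[0,0,0.6],[0,0,0],1],[[0,0,0.9],[0,0,0],1],[[0,0,0.9],[0,0,0],1],[[0,0,0.9],[0,0,0],1]]}}

```text
clock: 9.05
tcp_pos: [0.4816, -0.2248, 0.1859]
orientation: [0.0, -0.219, 0.976, -0.0]
wrist_force: [1.1, 0.3, -0.6]
finger_gap: 0.0856
```

```bash
python3 - <<'E'
from h import *
snap('wrist','w8');s=env.get_state(); print(s['tcp_pos'],s['orientation'],s['wrist_force'],s['finger_gap'],s['joint_pos'])
E
```

```text
[ 0.48413285 -0.22643904  0.19226638] [ 0.00344566 -0.21859849  0.97580231 -0.00356124] [ 1.68447122 -0.79813747  4.85612657] 0.08547127004615322 [-5.87770843e-01  2.51917278e-01 -1.81165727e-01  1.12780288e+00
  6.20389389e-05 -1.02853202e+00]
```

View pics/w8.png

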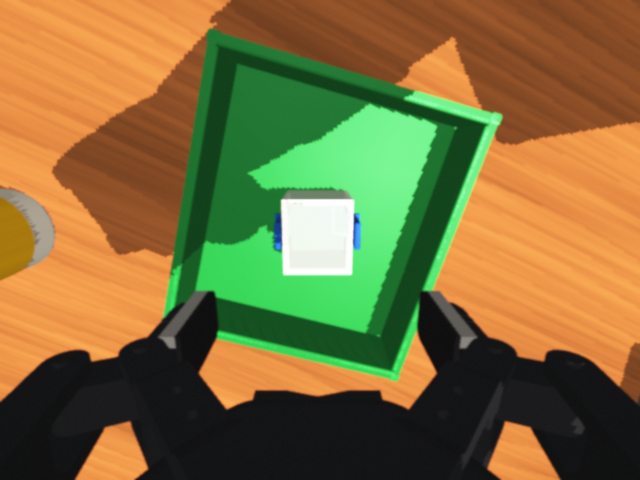

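The guard stands upright in the crate at (318,237). Returning to the timer.

{"method": "move_arm", "body": {"commands": [[[0,0.5,0.3],[0,0,0],1],[[0,0.9,0.5],[0,0,0],1],[[0,0.95,0.5],[0,0,0],1],[[0,0.95,0],[0,0,0],1],[[0,0.95,0],[0,0,0],1]]}}

```text
clock: 9.6
tcp_pos: [0.482, -0.0537, 0.2373]
orientation: [0.001, -0.218, 0.976, -0.001]
wrist_force: [0.3, -0.0, 0.2]
finger_gap: 0.0854
```

{"method": "move_arm", "body": {"commands": [[[0,0.95,0],[0,0,0],1],[[0,0.95,0],[0,0,0],1],[[0,0.95,0],[0,0,0],1],[[0,0.95,0],[0,0,0],1],[[0,0.95,0],[0,0,0],1]]}}

```text
clock: 10.1
tcp_pos: [0.4815, 0.1367, 0.2365]
orientation: [0.001, -0.219, 0.976, -0.0]
wrist_force: [-0.6, -0.7, 0.4]
finger_gap: 0.0854
```

{"method": "move_arm", "body": {"commands": [[[0,0.95,0],[0,0,0],1],[[0,0.8,0],[0,0,0],1],[[0,0.45,0],[0,0,0],1],[[0,0,0],[0,0,0],1],[[0,0,0],[0,0,0],1]]}}

```text
clock: 10.6
tcp_pos: [0.4815, 0.2232, 0.2359]
orientation: [0.0, -0.219, 0.976, -0.0]
wrist_force: [-0.1, 0.4, -0.5]
finger_gap: 0.0853
```

```bash
python3 - <<'E'
from h import *
snap('wrist','w9');s=env.get_state(); print(s['tcp_pos'],s['orientation'],s['wrist_force'],s['finger_gap'],s['joint_pos'],s['qvel'])
face('w9',(200,130,420,300))
f,K,cw=load('w9')
cv2.imwrite('pics/w9z.png',cv2.resize(f[140:300,220:420,::-1],None,fx=4,fy=3.5,interpolation=cv2.INTER_CUBIC))
hsv=cv2.cvtColor(f,cv2.COLOR_RGB2HSV)
y=((hsv[...,0]>20)&(hsv[...,0]<32)&(hsv[...,1]>140)&(hsv[...,2]>80)); y[:140]=0;y[300:]=0;y[:,:220]=0;y[:,420:]=0
n,l,st,ce=cv2.connectedComponentsWithStats(y.astype(np.uint8))
for i in range(1,n):
  if st[i,4]>20:
    print(st[i],ce[i]); v,u=np.nonzero(l==i)
    P=np.array([onz(K,cw,a,b,.106)[:2] for a,b in zip(u,v)]); m=P.mean(0); w,V=np.linalg.eigh(np.cov((P-m).T)); d=V[:,1]
    print('pt mean',m,'axis',np.degrees(np.arctan2(d[1],d[0]))%180,np.sqrt(12*w))
E
```

```text
[0.48157323 0.22261202 0.23584616] [ 3.66117969e-05 -2.18503539e-01  9.75836146e-01 -1.31684744e-04] [ 0.32266187  0.89989701 -0.7717103 ] 0.08568541095541006 [ 2.81777614e-01  2.31722893e-01 -9.87699630e-02  1.24024657e+00
 -2.67371819e-04 -1.58783778e-01] [-1.50385379e-02 -2.34417819e-03 -4.92968942e-03 -3.22546358e-03
 -5.41431095e-06  5.13564478e-04]
face ctr [483.  225.2] size [114.2 113.8] ang 25.55 mod90 25.55
red [0.4611 0.2722 0.06  ] dir 24.971514867276767 51.901011662646034
[315 206  11  33 241] [320.1120332  222.39419087]
pt mean [0.47086117 0.22121916] axis 17.3239618384427 [0.00581957 0.02516641]
```

View pics/w9z.png

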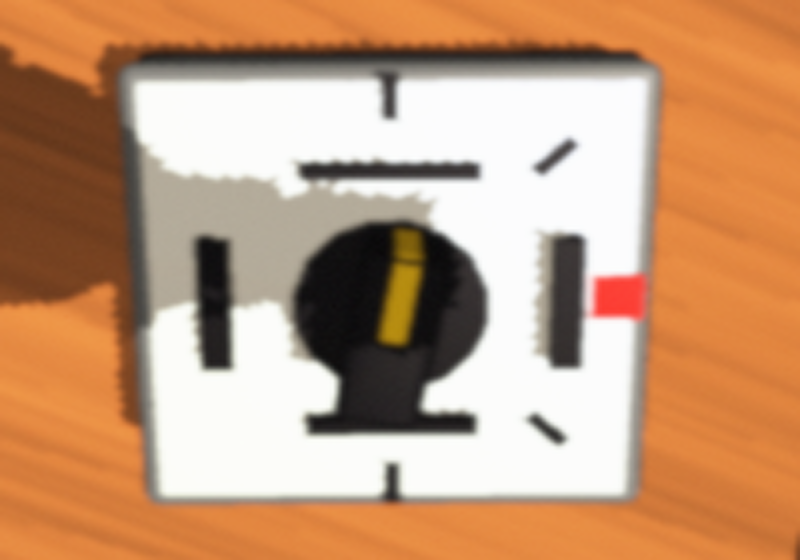

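```bash
python3 - <<'E'
from h import *
f,K,cw=load('w9')
hsv=cv2.cvtColor(f,cv2.COLOR_RGB2HSV)
y=((hsv[...,0]>18)&(hsv[...,0]<34)&(hsv[...,1]>120)&(hsv[...,2]>60)); y[:216]=0;y[260:]=0;y[:,:300]=0;y[:,340:]=0
v,u=np.nonzero(y); print(len(u),v.min(),v.max())
P=np.array([onz(K,cw,a,b,.106)[:2] for a,b in zip(u,v)]); m=P.mean(0); w,V=np.linalg.eigh(np.cov((P-m).T)); d=V[:,1]
print('pt mean',m,'axis',np.degrees(np.arctan2(d[1],d[0]))%180,np.sqrt(12*w))
a=onz(K,cw,322,214.9,.106);b=onz(K,cw,318.2,238.6,.106); e=b-a; print(a,b,np.degrees(np.arctan2(e[1],e[0])),np.linalg.norm(e))
e=np.array([.483,.2252])-a[:2]; print(np.degrees(np.arctan2(e[1],e[0])),np.linalg.norm(e))
E
```

```text
198 216 238
pt mean [0.47420039 0.22230335] axis 14.721565342201103 [0.00666315 0.01833092]
[0.46484549 0.21996976 0.106     ] [0.48323581 0.22545938 0.106     ] 16.620665656546592 0.01919218213956415
16.071472036358042 0.018892903856520944
```

{"method": "move_arm", "body": {"commands": [[[0.04,0.07,-0.6],[0,0,-0.6],0.1],[[0,0,-0.9],[0,0,-0.6],0.1],[[0,0,-0.9],[0,0,0],0.1],[[0,0,-0.5],[0,0,0],0.1],[[0,0,0],[0,0,0],0.1]]}}

```text
clock: 11.15
tcp_pos: [0.4811, 0.2239, 0.1167]
orientation: [-0.003, -0.135, 0.991, -0.001]
wrist_force: [-1.0, 0.2, 0.6]
finger_gap: 0.0468
```

{"method": "move_arm", "body": {"commands": [[[0,0,0],[0,0,0],0.1],[[0,0,0],[0,0,0],0.1]]}}

```text
clock: 11.35
tcp_pos: [0.4846, 0.2257, 0.1213]
orientation: [0.001, -0.136, 0.991, 0.0]
wrist_force: [0.3, 0.3, -0.1]
finger_gap: 0.0467
```

```bash
python3 - <<'E'
from h import *
snap('wrist','w10');s=env.get_state(); print(s['tcp_pos'],s['orientation'],s['wrist_force'],s['finger_gap'])
E
```

```text
[0.48469946 0.22590146 0.12138498] [ 1.60460759e-03 -1.35788163e-01  9.90736555e-01  2.81283597e-04] [ 0.35243207  0.0935388  -0.10988784] 0.0467384408493509
```

View pics/w10.png

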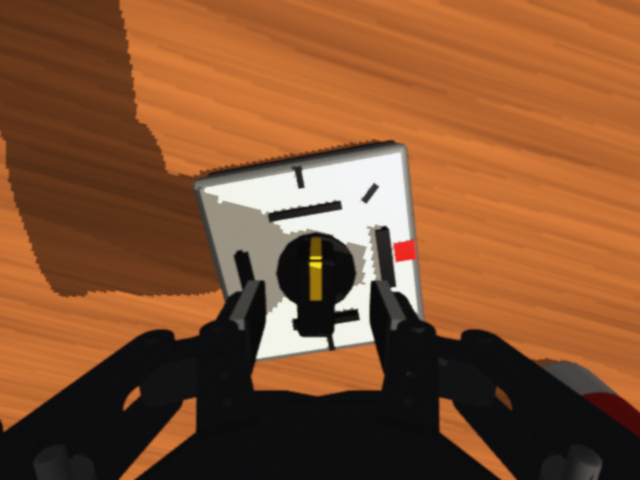

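{"method": "move_arm", "body": {"commands": [[[-0.03,-0.01,-0.3],[0,0,0],0.1],[[0,0,-0.3],[0,0,0],0.1],[[0,0,0],[0,0,0],0.1],[[0,0,0],[0,0,0],0.1]], "newtons": 60}}

```text
clock: 11.8
tcp_pos: [0.4814, 0.2254, 0.0948]
orientation: [-0.001, -0.136, 0.991, -0.0]
wrist_force: [0.7, 0.4, 0.4]
finger_gap: 0.0471
```

{"method": "move_arm", "body": {"commands": [[[0,0,0],[0,0,0],-1],[[0,0,0],[0,0,0],-1],[[0,0,0],[0,0,0],-1],[[0,0,0],[0,0,0],-1]]}}

```text
clock: 12.2
tcp_pos: [0.4824, 0.2254, 0.0957]
orientation: [0.0, -0.136, 0.991, -0.0]
wrist_force: [0.9, -1.5, -0.7]
finger_gap: 0.0172
```

```bash
python3 - <<'E'
from h import *
snap('wrist','w11');s=env.get_state(); print(s['tcp_pos'],s['orientation'],s['wrist_force'],s['ft_torque'],s['finger_gap'])
E
```

```text
[0.4824156  0.2254151  0.09573136] [ 3.06215793e-04 -1.36037193e-01  9.90703680e-01 -7.96379762e-05] [ 0.60024012 -0.6157621   0.36510169] [-0.18719227 -0.08423287  0.01331963] 0.01724290435659368
```

View pics/w11.png

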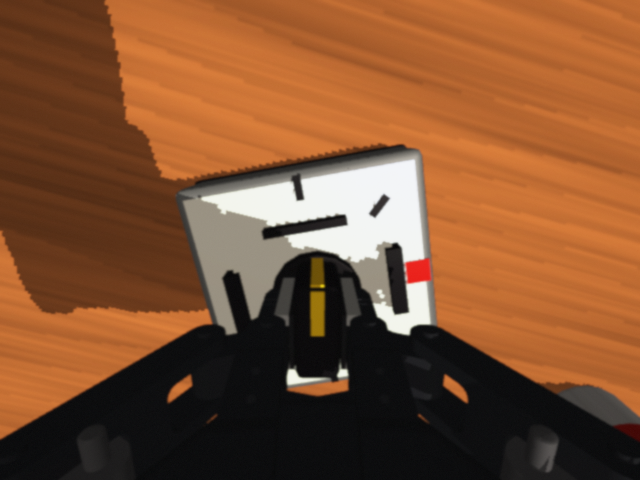

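{"method": "move_arm", "body": {"commands": [[[0,0,-0.03],[0,0,0],-1],[[0,0,0],[0,0,0],-1],[[0,0,0],[0,0,0],-1]]}}

```text
clock: 12.55
tcp_pos: [0.4826, 0.2252, 0.0955]
orientation: [0.001, -0.136, 0.991, -0.0]
wrist_force: [-1.3, -4.1, 8.0]
finger_gap: 0.0175
```

{"method": "move_arm", "body": {"commands": [[[0,0,-0.03],[0,0,0],-1],[[0,0,0],[0,0,0],-1],[[0,0,0],[0,0,0],-1]]}}

```text
clock: 12.85
tcp_pos: [0.4826, 0.2252, 0.0955]
orientation: [0.001, -0.136, 0.991, -0.0]
wrist_force: [-4.5, -5.0, 15.9]
finger_gap: 0.0174
```

{"method": "move_arm", "body": {"commands": [[[-0.02,-0.02,-0.02],[0,0,0],-1],[[0,0,0],[0,0,-0.3],-1],[[0,0,0],[0,0,-0.5],-1]]}}

```text
clock: 13.15
tcp_pos: [0.4825, 0.2254, 0.0954]
orientation: [0.002, -0.08, 0.997, 0.001]
wrist_force: [-3.2, -1.1, 18.5]
finger_gap: 0.0169
```

```bash
python3 - <<'E'
from h import *
snap('wrist','w12');s=env.get_state(); print(s['tcp_pos'],s['orientation'],s['wrist_force'],s['ft_torque'],s['finger_gap'])
E
```

```text
[0.48253414 0.22540592 0.09544334] [ 2.04100412e-03 -7.81224221e-02  9.96941339e-01  8.29593154e-04] [-4.36076783 -0.46938333 18.28743133] [-0.11388488  1.00362051  0.06712904] 0.01693551541681647
```

View pics/w12.png

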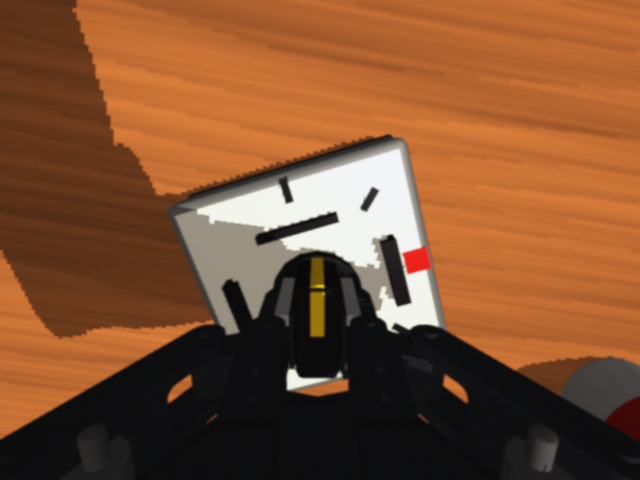

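{"method": "move_arm", "body": {"commands": [[[0,0,0],[0,0,-0.7],-1],[[0,0,0],[0,0,-0.7],-1],[[0,0,0],[0,0,-0.7],-1],[[0,0,0],[0,0,-0.7],-1],[[0,0,0],[0,0,0],-1]]}}

```text
clock: 13.7
tcp_pos: [0.4826, 0.2263, 0.0954]
orientation: [0.002, 0.115, 0.993, 0.002]
wrist_force: [-4.5, 2.7, 17.3]
finger_gap: 0.0173
```

```bash
python3 - <<'E'
from h import *
snap('wrist','w13');s=env.get_state(); print(s['tcp_pos'],s['orientation'],s['wrist_force'],s['ft_torque'],s['finger_gap'])
E
```

```text
[0.48261684 0.22632623 0.0954479 ] [0.00181201 0.11455143 0.99341319 0.00221763] [-3.83797083  1.7790422  17.7733177 ] [ 0.41169162  0.94911324 -0.27525244] 0.017036493574395004
```

View pics/w13.png

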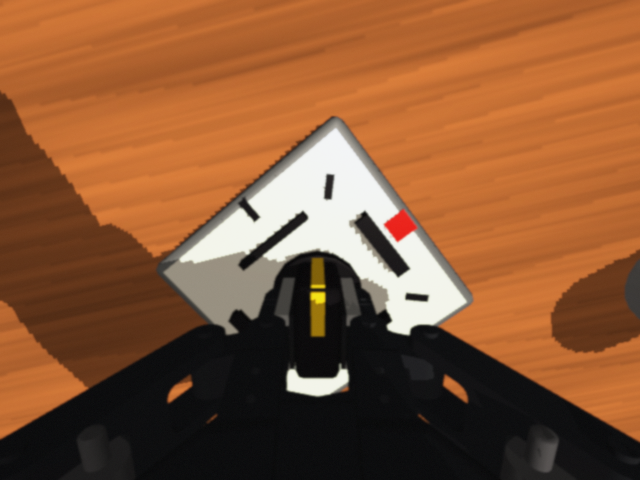

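```bash
cat >> h.py <<'E'
def feats(fn,z=.06):
    f,K,cw=load(fn); hsv=cv2.cvtColor(f,cv2.COLOR_RGB2HSV)
    red=((hsv[...,0]<8)|(hsv[...,0]>172))&(hsv[...,1]>170)&(hsv[...,2]>150)
    n,l,st,ce=cv2.connectedComponentsWithStats(red.astype(np.uint8))
    for i in range(1,n):
        if st[i,4]>60: print('red',ce[i].round(1),st[i,4],onz(K,cw,*ce[i],z).round(4))
E
python3 - <<'E'
from h import *
for a in ('w9','w11','w12','w13'): feats(a)
f,K,cw=load('w13')
p=[onz(K,cw,*q,.06)[:2] for q in((163,265),(336,120),(471,297))]
for a,b in((0,1),(1,2)):
  e=p[b]-p[a]; print(np.degrees(np.arctan2(e[1],e[0])),np.linalg.norm(e))
print((p[0]+p[2])/2)
E
```

```text
red [374.6 224.5] 117 [0.4611 0.2722 0.06  ]
red [418.3 270.7] 471 [0.4608 0.2728 0.06  ]
red [416.8 259.9] 483 [0.4609 0.2725 0.06  ]
red [400.4 225.1] 523 [0.4609 0.2723 0.06  ]
115.56096954143226 0.11006793138830996
26.19897212135124 0.11260041184113218
[0.48063851 0.22733459]
```

Timer hasn't moved: the red mark is constant at (0.461, 0.272). Continuing the turn.

{"method": "move_arm", "body": {"commands": [[[0,0,0],[0,0,-0.7],-1],[[0,0,0],[0,0,-0.7],-1],[[0,0,0],[0,0,-0.7],-1],[[0,0,0],[0,0,-0.7],-1],[[0,0,0],[0,0,-0.7],-1]]}}

```text
clock: 14.25
tcp_pos: [0.4832, 0.2273, 0.0955]
orientation: [0.001, 0.352, 0.936, 0.004]
wrist_force: [-1.6, 5.8, 15.4]
finger_gap: 0.0168
```

{"method": "move_arm", "body": {"commands": [[[0,0,0],[0,0,-0.7],-1],[[0,0,0],[0,0,-0.7],-1],[[0,0,0],[0,0,-0.7],-1],[[0,0,0],[0,0,-0.6],-1],[[0,0,0],[0,0,0],-1]]}}

```text
clock: 14.75
tcp_pos: [0.4841, 0.2273, 0.0955]
orientation: [0.001, 0.521, 0.854, 0.004]
wrist_force: [0.1, 5.1, 13.1]
finger_gap: 0.0169
```

```bash
python3 - <<'E'
from h import *
snap('wrist','w14');s=env.get_state(); print(s['tcp_pos'],s['orientation'],s['wrist_force'],s['ft_torque'],s['finger_gap'])
q=s['orientation']; print(np.degrees(2*np.arctan2(q[2],q[1])))
feats('w14')
E
```

```text
[0.48412319 0.22729554 0.09551762] [0.00140444 0.52047231 0.85386655 0.00430291] [-0.56308021  6.09335961 12.31308083] [ 1.03871317  0.14010467 -0.16293909] 0.01714675619306136
117.27140819014613
red [320.9 185.1] 570 [0.4612 0.2716 0.06  ]
```

View pics/w14.png

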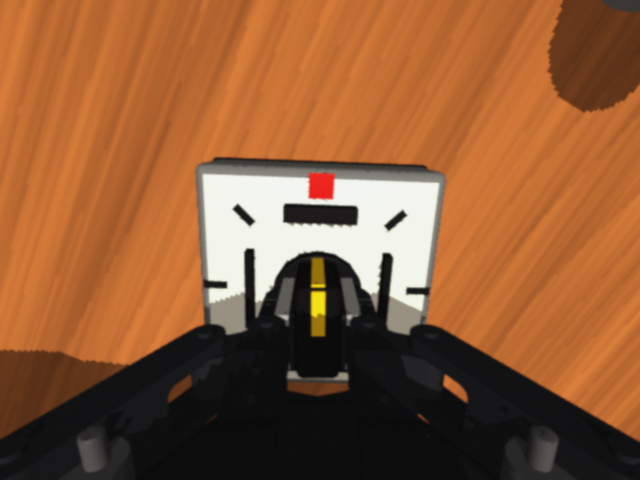

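{"method": "move_arm", "body": {"commands": [[[0,0.02,-0.03],[0,0,0],-1],[[0,0,0],[0,0,-0.12],-1],[[0,0,0],[0,0,-0.12],-1],[[0,0,0],[0,0,0],-1],[[0,0,0],[0,0,0],-1]]}}

```text
clock: 15.3
tcp_pos: [0.4842, 0.2274, 0.0954]
orientation: [0.002, 0.534, 0.845, 0.004]
wrist_force: [-1.7, 2.4, 22.8]
finger_gap: 0.0167
```

```bash
python3 - <<'E'
from h import *
snap('wrist','w15');s=env.get_state(); print(s['tcp_pos'],s['orientation'],s['wrist_force'],s['ft_torque'],s['finger_gap'])
q=s['orientation']; print(np.degrees(2*np.arctan2(q[2],q[1])))
feats('w15')
f=load('w15')[0]; cv2.imwrite('pics/w15z.png',cv2.resize(f[150:350,190:450,::-1],None,fx=3,fy=3,interpolation=cv2.INTER_CUBIC))
E
```

```text
[0.4841906  0.22742168 0.09541762] [0.00207857 0.53446904 0.84517652 0.00389655] [-1.85227371  1.75873566 21.46755063] [0.24934766 0.65470623 0.03226865] 0.017216998242817656
115.38347317275515
red [317.1 185.3] 568 [0.4612 0.2714 0.06  ]
```

View pics/w15z.png

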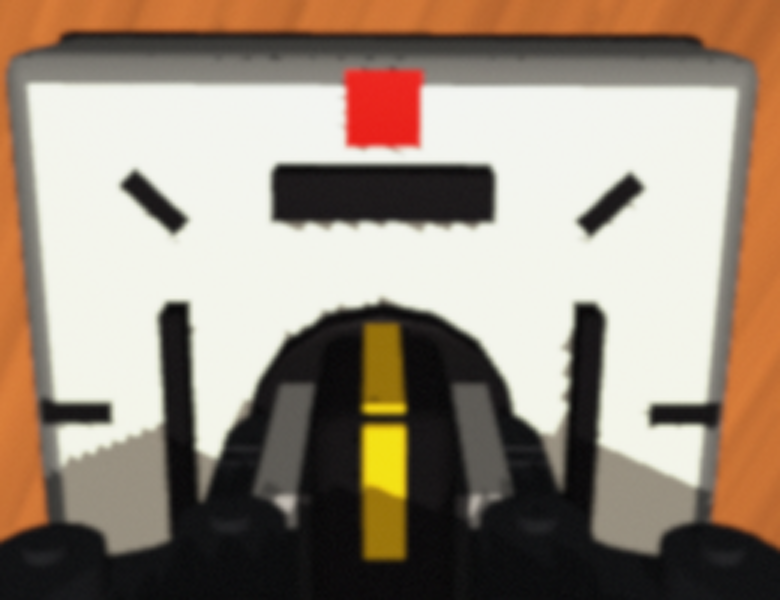

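The pointer lines up with the red mark at column 384. Relieving the press, then releasing.

{"method": "move_arm", "body": {"commands": [[[0,0,0.05],[0,0,0],-1],[[0,0,0],[0,0,0],-0.3],[[0,0,0],[0,0,0],0],[[0,0,0],[0,0,0],0.1],[[0,0,0],[0,0,0],0.1]]}}

```text
clock: 15.85
tcp_pos: [0.4808, 0.2253, 0.0925]
orientation: [-0.0, 0.535, 0.845, -0.001]
wrist_force: [-0.2, -0.4, 0.2]
finger_gap: 0.0473
```

{"method": "move_arm", "body": {"commands": [[[0,0,0.2],[0,0,0],0.1],[[0,0,0.5],[0,0,0],0.1],[[0,0,0.9],[0,0,0],0.1],[[0,0,0.9],[0,0,0],0.1],[[0,0,0.9],[0,0,0],0.1]]}}

```text
clock: 16.35
tcp_pos: [0.481, 0.2254, 0.2309]
orientation: [-0.0, 0.535, 0.845, -0.0]
wrist_force: [1.0, -0.0, 0.4]
finger_gap: 0.047
```

{"method": "move_arm", "body": {"commands": [[[0,0,0.3],[0,0,0],0.1],[[0,0,0],[0,0,0],0.1],[[0,0,0],[0,0,0],0.1],[[0,0,0],[0,0,0],0.1]]}}

```text
clock: 16.75
tcp_pos: [0.4803, 0.2252, 0.2392]
orientation: [-0.001, 0.535, 0.845, -0.001]
wrist_force: [-0.1, -0.7, -0.2]
finger_gap: 0.0468
```

```bash
python3 - <<'E'
from h import *
snap('wrist','w16');s=env.get_state(); print(s['tcp_pos'],s['orientation'],s['wrist_force'],s['finger_gap'])
face('w16',(200,100,450,330))
snap('top','t16'); snap('side','s16')
f,K,cw=load('w16'); cv2.imwrite('pics/w16z.png',cv2.resize(f[120:320,200:440,::-1],None,fx=3,fy=3,interpolation=cv2.INTER_CUBIC))
hsv=cv2.cvtColor(f,cv2.COLOR_RGB2HSV)
y=((hsv[...,0]>18)&(hsv[...,0]<34)&(hsv[...,1]>120)&(hsv[...,2]>60)); y[:150]=0;y[300:]=0;y[:,:250]=0;y[:,390:]=0
v,u=np.nonzero(y); print(len(u),v.min(),v.max())
for vv in range(v.min(),v.max()+1): print(vv,round(u[v==vv].mean(),1),end='; ')
E
```

```text
[0.48031075 0.22518592 0.23920177] [-0.0011352   0.53493124  0.84489385 -0.00128834] [-0.04733823 -0.47230106 -0.09561097] 0.04706300610481544
face ctr [482.1 224.5] size [113.6 113.7] ang 24.7 mod90 24.7
red [0.4605 0.271  0.06  ] dir 24.9206935492942 51.281299658432964
327 202 236
202 322.0; 203 322.0; 204 322.0; 205 322.0; 206 322.0; 207 322.0; 208 322.0; 209 322.0; 210 322.0; 211 322.0; 212 322.5; 213 322.5; 214 322.5; 215 322.5; 216 322.5; 217 322.5; 218 322.5; 219 322.5; 220 322.5; 221 322.5; 222 322.5; 223 322.5; 224 322.5; 225 322.5; 226 322.5; 227 322.5; 228 322.5; 229 322.5; 230 322.5; 231 322.5; 232 322.5; 233 322.5; 234 322.5; 235 322.0; 236 322.5;
```

View pics/w16z.png

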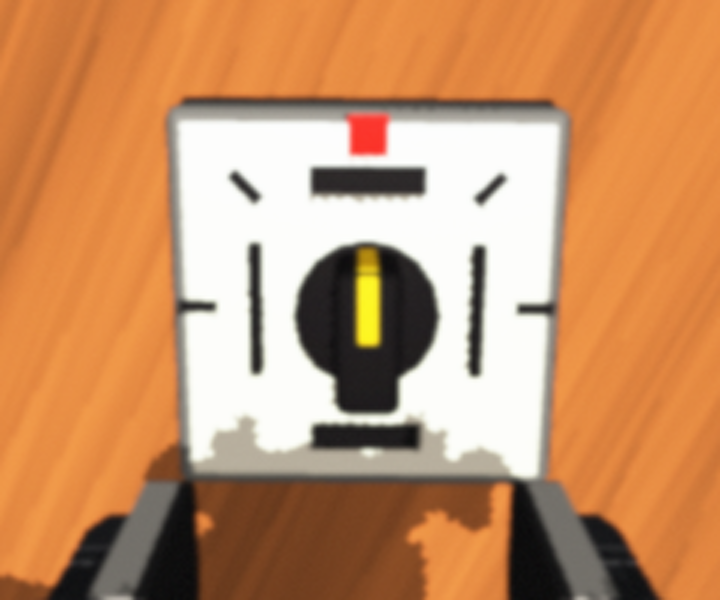

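View pics/t16.png

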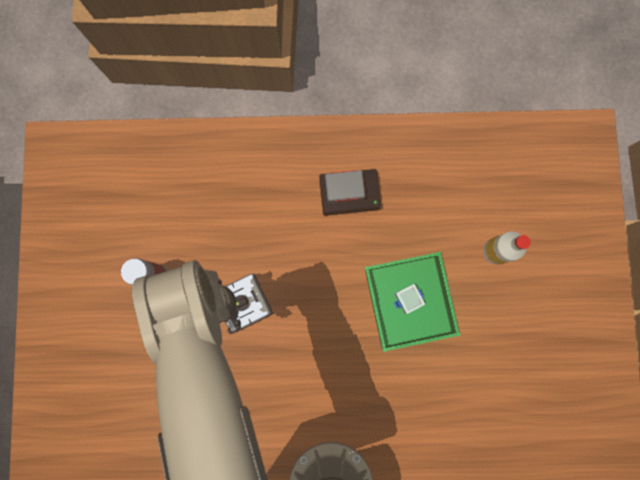

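```bash
python3 - <<'E'
from h import *
s=env.get_state(); print(s['clock'],s['wrist_force'],s['qvel'].round(3) if hasattr(s['qvel'],'round') else s['qvel'])
print(job.hand_in())
E
```

```text
16.9 [ 0.09190476  0.15975358 -0.20512459] [ 0.001 -0.003  0.008  0.004  0.     0.   ]
the job is handed in; nothing more can be done
None
```

I handed the job in at about 17 s: the guard is in the green crate and the dial points at the red mark.

**What I did:** I squeezed both guard buttons until the fingers were 55 mm apart and lifted the guard straight off. I set it upright near the middle of the crate. I then gripped the dial bar, pressed down with about 12–22 N and turned the dial clockwise about 80°. Finally I eased off the press, let go and backed away.

**Last checks:**
- **Dial:** the pointer and the red mark line up in the wrist view, at pixel columns 322.3 and 322.6. That puts the dial within about 1° of the mark.
- **Timer:** its centre moved about 1 mm and it turned by less than 1°, which is within how accurately I can measure it.
- **Guard and bystanders:** the last top view shows the guard in the crate and the charger, can and bottle looking unmoved.
- **Robot:** the gripper is open and well above the timer, and the wrist force is near zero.

No check failed. The press sat slightly sideways, with 6 N or so of side force and up to about 1 N m of moment at the wrist.

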